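Transfer a row of bench tools to the other rack in reverse order

TASK

Move the four tools from the yellow rack to the blue rack, one per slot, so that the row is reversed: seen from the robot, the tool that was leftmost in the yellow rack ends up in the rightmost slot of the blue rack, the next one beside it, and so on (a left-handed colleague takes over). Each tool must lie flat across both bars of its slot, its middle about midway between the bars, and be let go.

Things in the scene. Friction and masses are not known exactly. Their poses are not given: they have to be found in the camera images.
- old_rack: Yellow rack holding the tools at first, colour clips on its front. As new_rack: base 110 (x) x 214 (y) x 6 mm; fins 14 mm wide part the slots and rise to 52 mm; origin mid-underside on the bench, x away from the robot, y to its left, yaw up to 0.3 rad; fixed. Tools lie along the rack's x, each middle over the gap between the bars; grip there from above.
- new_rack: Blue rack, same shape and axes as old_rack, empty, no clips. Two bars along y, 10 mm thick, at x = +-34 mm (58 mm clear between); their tops are the slot floors, 36 mm above the bench. Four slots 36 mm wide centred at y = +75, +25, -25, -75 mm; tools lie across both bars. Origin mid-underside, x away from the robot; fixed.
- red_marker: felt marker, white barrel with a red cap, 12 x 134 x 12 mm, about 30 g. Origin: middle of length and width, on the underside (36 mm above the bench in a slot); y along its length, z up. Loose, at first centred in a slot of old_rack, along the rack's x.
- blue_marker: felt marker, white barrel with a blue cap, 12 x 134 x 12 mm, about 30 g. Origin: middle of length and width, on the underside (36 mm above the bench in a slot); y along its length, z up. Loose, at first centred in a slot of old_rack, along the rack's x.
- knife: slim snap-off knife, clear ribbed barrel with dark green slider and end, 12 x 135 x 11 mm, about 30 g. Origin: middle of length and width, on the underside (36 mm above the bench in a slot); y along its length, z up. Loose, at first centred in a slot of old_rack, along the rack's x.
- hex_bit: long black hexagonal driver bit with a small green band, 7 x 100 x 7 mm, about 30 g. Origin: middle of length and width, on the underside (36 mm above the bench in a slot); y along its length, z up. Loose, at first centred in a slot of old_rack, along the rack's x.
- red_marker_clip: red label clip, 14 x 26 x 16 mm, fixed on old_rack's front edge (48 mm before its middle) at the slot where the red marker lay at first; stays there as a record of the old order. Origin mid-underside, 6 mm above the bench; its y in old_rack is the slot's.
- blue_marker_clip: blue label clip, 14 x 26 x 16 mm, fixed on old_rack's front edge (48 mm before its middle) at the slot where the blue marker lay at first; stays there as a record of the old order. Origin mid-underside, 6 mm above the bench; its y in old_rack is the slot's.
- knife_clip: green label clip, 14 x 26 x 16 mm, fixed on old_rack's front edge (48 mm before its middle) at the slot where the knife lay at first; stays there as a record of the old order. Origin mid-underside, 6 mm above the bench; its y in old_rack is the slot's.
- hex_bit_clip: black label clip, 14 x 26 x 16 mm, fixed on old_rack's front edge (48 mm before its middle) at the slot where the hex bit lay at first; stays there as a record of the old order. Origin mid-underside, 6 mm above the bench; its y in old_rack is the slot's.

How it is judged:
By the outcome, as a careful person would: the job done as asked, in the order asked, and still so for the second after the job is handed in, with the robot touching nothing.
It also fails if it takes over 99 s, if anything falls off the work surface, if the arm or the gripper's body presses on something with over 40 N, if the wrist force passes 120 N, or if a joint passes its speed limit or range.

ROBOT

A 6-joint arm with a two-finger parallel gripper is mounted at the origin on a cart in front of the work surface, level with it; the furniture and walls round the work are solid. World frame = base frame: x ahead of the robot, y to its left, z up, the work surface at z = 0. Lengths are in m, angles in rad, forces in N, time in s.
With the tool pointing down it reaches from about 0.4 to 0.825 m from the base axis. Payload 7 kg.
Tool frame: the origin (TCP) lies at the very end of the fingers, on their centre line; the grasp point (between the pads) lies arm.grip_point_offset behind it (arm.grip_point_offset is the distance from the TCP to the grasp point, in m); z points along the fingers, y is the line along which they close (so a half turn about z gives the same grasp; the last joint's range is limited). The gripper opens to 88 mm and grips with 3 to 60 N. Pads are 19 mm wide; open, the fingers measure 130 mm over their backs; the gripper's body (78 mm by 193 mm) begins 47 mm behind the grasp point.
Start: joints at [-1.014, 0.359, 0.012, 0, -1.224, -0.288], TCP at [0.179, -0.651, 0.227] pointing down, gripper open.
Joint ranges: [-3.07, 3.07], [-1.43, 2.12], [-1.02, 1.25], [-3.03, 1.67], [-3.05, -0], [-3.03, 3.03]. Speed limits (rad/s): [2.39, 2.39, 3.01, 3.14, 3.14, 3.14].

INTERFACE

Orientations are given as [roll, pitch, yaw] about the fixed x, y, z axes, in that order (R = Rz(yaw) Ry(pitch) Rx(roll)).
In Python, from station import arm gives the robot as it stands.
- The arm moves only by the shell command python3 -m crank 'ROWS' [OPENING] [FORCE]. ROWS is JSON, a list of rows, each an object of numbers: "dx", "dy", "dz": the shift along the tool's x, y, z in cm; "wx", "wy", "wz": the turn, a rotation vector about the tool's x, y, z in degrees. A call has exactly 10 rows; each row is the pose to reach, as a shift and turn from the pose commanded when the call began, along the tool's axes at that moment; what a row does not reach only later rows make up. A row lasts 1/8 s, in which the tool goes at most 62.5 mm and 10.7 degrees, less where a joint would pass 70% of its speed; a pose out of reach is approached as far as the arm can. A call with a gripper value outside its range is refused whole. OPENING is the finger opening in cm, from 0 to 8.76, set as the call begins (- or left out, the last holds). The fingers move at their own pace and stop on an object; FORCE is the grip in N (left out, the last holds). Time passes only in rows, so rows that repeat a pose let the fingers close, or fill a call up. It gives the time, the measured TCP pose, the force, the opening and the grip force at its end, in the units of the state.
- arm.get_state(): the state, without advancing time (a new reading comes with each control period).
- arm.grab_frame(name): name is "scene" or "top" or "wrist"; returns the picture (384x512x3 uint8, red, green, blue); there is no depth.
- arm.calibration(name): a dict with "fx", "fy", "cx", "cy" (pixels), "world_from_camera" (4x4, takes a point from camera to world coordinates). Camera axes: x right, y down, z forward; pixel columns grow to the right and rows downward; lengths in m; the calibration is good to about 2 mm. The wrist camera is an equidistant fisheye: a pixel r from the principal point sees the ray r / f radians off the axis. A picture is of the moment at which its call begins: read the wrist's pose just before it. calibration takes no time and is no camera call; for the wrist camera it gives the pose at the moment of the call.
- arm.job_done(): hands the job in; it is judged then, once.
Trained networks look in the newest picture that a camera, given by its name, has taken for a name from the list of things; names that differ only in an ending like _2 or _b are one class to them, and where a whole thing is asked for, a point or a joint stands for the part that bears it (a point fixed in the world has none). Each returns a list of dicts, best first, with "confidence" (0 to 1); they miss things now and then, are a little off and sometimes report something else, mostly with a low value. They report only what shows in the picture. A call takes as long as a camera call.
- arm.find_in(camera, query): "centre" ([x, y, z] in m, in world coordinates, good to about 4 mm: the middle of the surface that is visible of it).
- arm.masks_of(camera, query): "pixels" (384x512 bool, what is visible of it).
- arm.mark_of(camera, query): "centre" ([x, y, z] in m, in world coordinates, good to about 4 mm: a listed point, or the origin of a listed thing).
The state is a dict: "t": time; "q": joint angles; "qd": joint speeds; "joint_efforts": joint torques, N m; "eef_pos": TCP position; "ee_rot": TCP orientation; "force": force on the tool from outside, world axes, zero at the start; "moment": the same for the moment, N m; "width": finger opening in m; "gripper_force": force on a finger pad.
Only numpy, scipy, OpenCV 4.12 (cv2) and the standard library are available. Lean on these libraries where they do the work, as an engineer would, in place of code of your own. Each camera call takes 0.05 s, during which the arm holds its last target. There are 200 camera calls.

## Working session

There is one attempt and no reset: what is moved stays moved. The work goes in short steps, Python scripts to look and compute and a shell command to move; the robot and the scene stay as the last step left them, time stands still between calls to the robot, and variables do not carry over. Pictures are saved under pics/ and viewed, at most 14 in all, crops included, and the job is handed in when it is done.

```bash
mkdir -p pics; ls
python3 - <<'E'
from station import arm
import cv2,numpy as np
s=arm.get_state(); print(s['t'],s['eef_pos'],s['ee_rot'],s['width'],arm.grip_point_offset)
for c in ['scene','top']:
    im=arm.grab_frame(c); cv2.imwrite(f'pics/{c}0.png',im[:,:,::-1])
    k=arm.calibration(c); print(c,np.round(k['world_from_camera'],3).tolist(),k['fx'])
    for n in ['old_rack','new_rack','red_marker','blue_marker','knife','hex_bit','red_marker_clip','blue_marker_clip','knife_clip','hex_bit_clip']:
        r=arm.mark_of(c,n); print(n,[(np.round(d['centre'],3).tolist(),round(d['confidence'],2)) for d in r[:2]])
E
```

```text
pics
0.0 [ 0.17910034 -0.65031384  0.22561194] [ 3.13995323e+00 -1.38351474e-04 -2.87295324e+00] 0.08762935959404167 0.0188
scene [[-0.794, -0.475, 0.38, 0.122], [-0.608, 0.621, -0.494, 0.498], [-0.002, -0.623, -0.782, 0.71], [0.0, 0.0, 0.0, 1.0]] 421.61817376160843
old_rack [([0.469, 0.24, -0.002], 0.77)]
new_rack [([0.465, -0.072, 0.003], 0.74)]
red_marker [([0.47, 0.217, 0.037], 0.76)]
blue_marker [([0.463, 0.263, 0.037], 0.68)]
knife [([0.484, 0.162, 0.038], 0.66), ([0.476, 0.218, 0.034], 0.25)]
hex_bit [([0.415, 0.255, 0.008], 0.62), ([0.456, 0.313, 0.037], 0.54)]
red_marker_clip [([0.416, 0.255, 0.006], 0.7), ([0.429, 0.205, 0.009], 0.62)]
blue_marker_clip [([0.416, 0.255, 0.007], 0.41)]
knife_clip [([0.438, 0.154, 0.005], 0.41)]
hex_bit_clip [([0.407, 0.303, 0.004], 0.46)]
top [[-0.029, -0.984, 0.173, 0.3], [-1.0, 0.028, -0.003, 0.063], [-0.002, -0.173, -0.985, 0.918], [0.0, 0.0, 0.0, 1.0]] 428.0549677641453
old_rack [([0.467, 0.24, -0.001], 0.98)]
new_rack [([0.46, -0.067, -0.001], 0.66)]
red_marker [([0.485, 0.163, 0.035], 0.66), ([0.477, 0.213, 0.035], 0.64)]
blue_marker [([0.439, 0.156, 0.01], 0.73), ([0.46, 0.26, 0.033], 0.7)]
knife [([0.483, 0.165, 0.032], 0.76), ([0.461, -0.067, -0.002], 0.39)]
hex_bit [([0.452, 0.312, 0.037], 0.72)]
red_marker_clip [([0.426, 0.201, 0.005], 0.62), ([0.416, 0.253, 0.003], 0.25)]
blue_marker_clip [([0.417, 0.255, 0.002], 0.42), ([0.44, 0.151, 0.008], 0.3)]
knife_clip [([0.441, 0.15, 0.008], 0.55)]
hex_bit_clip []
```

View pics/top0.png

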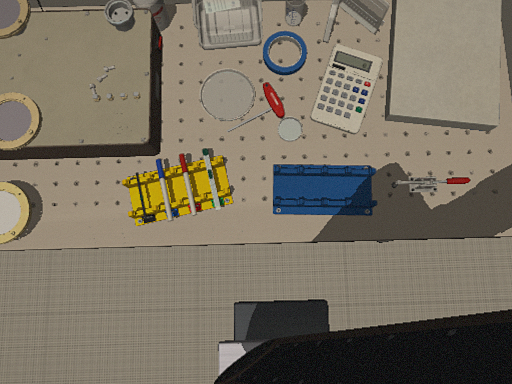

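View pics/scene0.png

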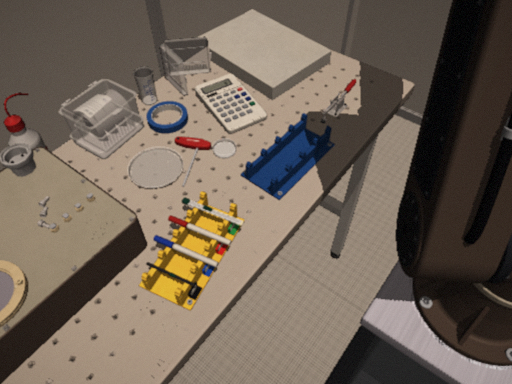

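The row from the left is hex bit (top ~148,200), blue marker (~165,190), red marker (~190,185), knife (~212,180). The yellow rack is yawed and the blue rack is nearly square (~323,190). Next I'll fit both rack poses by silhouette.

```bash
cat > h.py <<'E'
import numpy as np,cv2
from station import arm
from scipy.spatial.transform import Rotation as Ro
def proj(cam,P):
    k=arm.calibration(cam);T=np.linalg.inv(k['world_from_camera']);p=np.c_[P,np.ones(len(P))]@T.T
    return np.c_[k['fx']*p[:,0]/p[:,2]+k['cx'],k['fy']*p[:,1]/p[:,2]+k['cy']]
def unproj(cam,uv,z):
    k=arm.calibration(cam);M=k['world_from_camera'];d=M[:3,:3]@[(uv[0]-k['cx'])/k['fx'],(uv[1]-k['cy'])/k['fy'],1]
    return M[:3,3]+d*(z-M[2,3])/d[2]
def go(x,y,z,yaw,s=None):
    "shift (cm) and turn (deg) from the present pose to a tool-down pose"
    s=s or arm.get_state();R=Ro.from_euler('xyz',s['ee_rot'])
    d=R.inv().apply(np.array([x,y,z])-s['eef_pos'])*100
    w=(R.inv()*Ro.from_euler('xyz',[np.pi,0,yaw])).as_rotvec(degrees=True)
    return np.round(d,2).tolist(),np.round(w,1).tolist()
E
cat > fit.py <<'E'
from h import *
from scipy.optimize import minimize
def boxes():
    B=[(0,0,0,110,214,6)]
    for x in(-34,34):
        B.append((x,0,6,10,214,30))
        for y in(-100,-50,0,50,100): B.append((x,y,36,10,14,16))
    return B
C=[np.array([[x+sx*a/2,y+sy*b/2,z+sz*c] for sx in(-1,1) for sy in(-1,1) for sz in(0,1)])/1000 for x,y,z,a,b,c in boxes()]
S=4
def sil(cam,p):
    m=np.zeros((384*S,512*S),np.uint8);c,s=np.cos(p[2]),np.sin(p[2]);R=np.array([[c,-s,0],[s,c,0],[0,0,1]])
    for b in C:
        uv=proj(cam,b@R.T+[p[0],p[1],0]); uv=(uv+.5)*S-.5
        cv2.fillConvexPoly(m,cv2.convexHull(np.round(uv*16).astype(np.int32)),255,shift=4)
    return cv2.resize(m,(512,384),interpolation=cv2.INTER_AREA)/255.
for name,p0,lo,hi in[('old',[.467,.24,.2],(20,150,60),(33,255,255)),('new',[.462,-.069,0],(100,120,30),(125,255,255))]:
    for cams in(['top'],['scene'],['top','scene']):
        M={}
        for c in cams:
            hsv=cv2.cvtColor(cv2.imread(f'pics/{c}0.png'),cv2.COLOR_BGR2HSV)
            m=cv2.inRange(hsv,lo,hi); w=cv2.dilate((sil(c,p0)>.5).astype(np.uint8),np.ones((15,15)))
            if name=='old': m=cv2.morphologyEx(m,cv2.MORPH_CLOSE,np.ones((9,9)))
            M[c]=(m>0)&(w>0)
        f=lambda p:sum(np.abs(sil(c,p)-M[c]).sum()/M[c].sum() for c in cams)
        r=min((minimize(f,p0,method='Nelder-Mead',options=dict(initial_simplex=np.array(p0)+np.array([[0,0,0],[d,0,0],[0,d,0],[0,0,8*d]]),maxiter=120)) for d in(.006,-.006)),key=lambda r:r.fun)
        print(name,cams,np.round(r.x,4),round(r.fun/len(cams),3))
E
python3 fit.py; python3 -c "
from h import *
print([unproj('top',u,.08).round(3) for u in [(158,155),(158,10),(0,155)]])"
```

```text
old ['top'] [0.471  0.2397 0.2096] 0.053
[array([0.529, 0.268, 0.08 ]), array([0.85 , 0.273, 0.08 ]), array([0.538, 0.587, 0.08 ])]Traceback (most recent call last):
  File "fit.py", line 26, in <module>
    r=min((minimize(f,p0,method='Nelder-Mead',options=dict(initial_simplex=np.array(p0)+np.array([[0,0,0],[d,0,0],[0,d,0],[0,0,8*d]]),maxiter=120)) for d in(.006,-.006)),key=lambda r:r.fun)
  File "fit.py", line 26, in <genexpr>
    r=min((minimize(f,p0,method='Nelder-Mead',options=dict(initial_simplex=np.array(p0)+np.array([[0,0,0],[d,0,0],[0,d,0],[0,0,8*d]]),maxiter=120)) for d in(.006,-.006)),key=lambda r:r.fun)
           ~~~~~~~~^^^^^^^^^^^^^^^^^^^^^^^^^^^^^^^^^^^^^^^^^^^^^^^^^^^^^^^^^^^^^^^^^^^^^^^^^^^^^^^^^^^^^^^^^^^^^^^^^^^^^^^^^^^^^^^^^^^^^^^^^^^^^^^^
    res = _minimize_neldermead(fun, x0, args, callback, bounds=bounds,
                               **options)
    fsim[k] = func(sim[k])
              ~~~~^^^^^^^^
    fx = function(np.copy(x), *(wrapper_args + args))
  File "fit.py", line 25, in <lambda>
    f=lambda p:sum(np.abs(sil(c,p)-M[c]).sum()/M[c].sum() for c in cams)
               ~~~^^^^^^^^^^^^^^^^^^^^^^^^^^^^^^^^^^^^^^^^^^^^^^^^^^^^^^
  File "fit.py", line 25, in <genexpr>
    f=lambda p:sum(np.abs(sil(c,p)-M[c]).sum()/M[c].sum() for c in cams)
                          ~~~^^^^^
  File "fit.py", line 14, in sil
    uv=proj(cam,b@R.T+[p[0],p[1],0]); uv=(uv+.5)*S-.5
  File "h.py", line 5, in proj
    k=arm.calibration(cam);T=np.linalg.inv(k['world_from_camera']);p=np.c_[P,np.ones(len(P))]@T.T
ValueError: time passes only in moves, steps and waits
```

```bash
sed -i 's/^def proj/import functools\ncal=functools.lru_cache(None)(lambda c:arm.calibration(c))\ndef proj/; s/k=arm.calibration(cam)/k=cal(cam)/' h.py; python3 fit.py
```

```text
old ['top'] [0.471  0.2397 0.2096] 0.053
old ['scene'] [0.47   0.2386 0.2217] 0.178
old ['top', 'scene'] [0.4709 0.2393 0.2116] 0.118
new ['top'] [ 0.4628 -0.0686 -0.0346] 0.075
new ['scene'] [ 0.4612 -0.0711 -0.0125] 0.129
new ['top', 'scene'] [ 0.4626 -0.0701 -0.0346] 0.105
```

Run:
```python
import cv2
a=cv2.imread('pics/scene0.png')[170:320,120:270]; b=cv2.imread('pics/top0.png')[140:240,100:240]
a=cv2.resize(a,(390,390),interpolation=2); b=cv2.resize(b,(400,286),interpolation=2); b=cv2.copyMakeBorder(b,0,104,0,0,0)
cv2.imwrite('pics/crop.png',cv2.hconcat([a,b]))
```

```text
(no output)
```

View pics/crop.png

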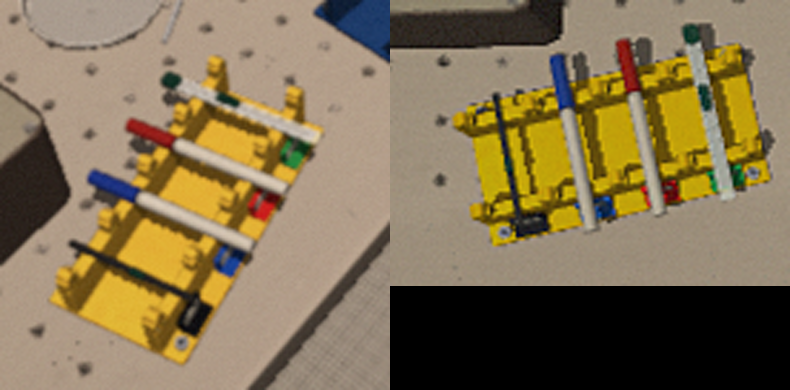

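Clips and tools agree, and the fins are posts on the bars, so the space between the bars is open. I'll compute the first legs now.

```bash
python3 -c "
from h import *
P=np.pi
for t in [(.45,-.35,.227,-P-.03),(.46,-.07,.22,-P-.03)]: print(go(*t))"
```

```text
([-34.09, 21.8, -0.04], [0.0, 0.0, 17.1])
([-42.49, 48.53, 0.66], [0.0, 0.0, 17.1])
```

```bash
python3 -m crank '[{"dx":-5,"dy":3.2,"dz":0,"wz":3},{"dx":-10,"dy":6.4,"dz":0,"wz":6},{"dx":-15,"dy":9.6,"dz":0,"wz":9},{"dx":-20,"dy":12.8,"dz":0,"wz":12},{"dx":-25,"dy":16,"dz":0,"wz":15},{"dx":-30,"dy":19.2,"dz":0,"wz":17},{"dx":-34,"dy":22,"dz":0,"wz":17},{"dx":-36,"dy":28,"dz":0,"wz":17},{"dx":-37.5,"dy":33,"dz":0,"wz":17},{"dx":-39,"dy":38,"dz":0,"wz":17}]' 8 3
python3 -c "
from h import *
print(go(.41,-.07,.22,-np.pi-.03))"
```

```text
([-37.67, 49.86, 0.66], [0.0, 0.0, 17.1])$[0]: bad value
```

```bash
python3 -m crank '[{"dx":-5,"dy":3.2,"dz":0,"wx":0,"wy":0,"wz":3},{"dx":-10,"dy":6.4,"dz":0,"wx":0,"wy":0,"wz":6},{"dx":-15,"dy":9.6,"dz":0,"wx":0,"wy":0,"wz":9},{"dx":-20,"dy":12.8,"dz":0,"wx":0,"wy":0,"wz":12},{"dx":-25,"dy":16,"dz":0,"wx":0,"wy":0,"wz":15},{"dx":-30,"dy":19.2,"dz":0,"wx":0,"wy":0,"wz":17},{"dx":-34,"dy":22,"dz":0,"wx":0,"wy":0,"wz":17},{"dx":-36,"dy":28,"dz":0,"wx":0,"wy":0,"wz":17},{"dx":-37.5,"dy":33,"dz":0,"wx":0,"wy":0,"wz":17},{"dx":-39,"dy":38,"dz":0,"wx":0,"wy":0,"wz":17}]' 8 3
python3 -c "
from h import *
print(go(.41,-.07,.22,-np.pi-.03))"
```

```text
t: 2.35
eef_pos: [0.4543, -0.1791, 0.2267]
ee_rot: [-3.142, 0.001, 3.114]
force: [0.5, -0.4, -0.4]
width: 0.0799
gripper_force: 0.0
([4.73, 10.78, 0.67], [-0.0, 0.0, 0.1])
```

```bash
python3 -m crank '[{"dx":0,"dy":5.4,"dz":0,"wx":0,"wy":0,"wz":0},{"dx":0,"dy":10.8,"dz":0,"wx":0,"wy":0,"wz":0},{"dx":0,"dy":10.8,"dz":0,"wx":0,"wy":0,"wz":0},{"dx":0,"dy":10.8,"dz":0,"wx":0,"wy":0,"wz":0},{"dx":0,"dy":10.8,"dz":0,"wx":0,"wy":0,"wz":0},{"dx":0,"dy":10.8,"dz":0,"wx":0,"wy":0,"wz":0},{"dx":0,"dy":10.8,"dz":0,"wx":0,"wy":0,"wz":0},{"dx":0,"dy":10.8,"dz":0,"wx":0,"wy":0,"wz":0},{"dx":0,"dy":10.8,"dz":0,"wx":0,"wy":0,"wz":0},{"dx":0,"dy":10.8,"dz":0,"wx":0,"wy":0,"wz":0}]'
python3 - <<'E'
from h import *
import pickle
k=arm.calibration('wrist'); im=arm.grab_frame('wrist'); cv2.imwrite('pics/w1.png',im[:,:,::-1]); pickle.dump(k,open('w1.pkl','wb'))
print(k['fx'],k['cx'],k['cy'],np.round(k['world_from_camera'],3).tolist())
for n in('new_rack','old_rack'): print(arm.mark_of('wrist',n)[:1])
E
```

```text
t: 3.6
eef_pos: [0.4573, -0.0728, 0.2266]
ee_rot: [3.142, 0.0, 3.114]
force: [-0.5, 0.3, -0.2]
width: 0.08
gripper_force: 0.0
297.3186396354542 256.1635703548437 185.19577141908724 [[0.028, 0.958, 0.286, 0.38], [1.0, -0.027, -0.009, -0.073], [-0.001, 0.286, -0.958, 0.385], [0.0, 0.0, 0.0, 1.0]]
[{'centre': [0.4635, -0.0712, -0.0003], 'confidence': 0.96}]
[{'centre': [0.472, 0.2401, -0.0008], 'confidence': 0.98}]
```

View pics/w1.png

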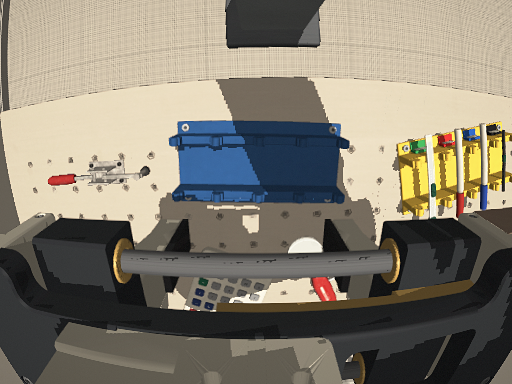

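The wrist view shows the blue rack whole (170–350, 120–203), part in shadow, and the yellow rack at right. I'll refine both with the fisheye silhouette fit.

```bash
cat > wfit.py <<'E'
import pickle,sys
from h import *
from scipy.optimize import minimize
import h
def fproj(k,P):
    T=np.linalg.inv(k['world_from_camera']);p=np.c_[P,np.ones(len(P))]@T.T
    r=np.hypot(p[:,0],p[:,1]);a=np.arctan2(r,p[:,2])/r
    return np.c_[k['fx']*a*p[:,0]+k['cx'],k['fy']*a*p[:,1]+k['cy']]
src=open('fit.py').read().split('for name')[0].replace('proj(cam,','fproj(cam,')
exec(src)
def wfit(png,k,p0,lo,hi,close):
    hsv=cv2.cvtColor(cv2.imread(png),cv2.COLOR_BGR2HSV);m=cv2.inRange(hsv,lo,hi)
    if close:m=cv2.morphologyEx(m,cv2.MORPH_CLOSE,np.ones((11,11)))
    w=cv2.dilate((sil(k,p0)>.5).astype(np.uint8),np.ones((17,17)));M=(m>0)&(w>0)
    f=lambda p:np.abs(sil(k,p)-M).sum()/M.sum()
    r=min((minimize(f,p0,method='Nelder-Mead',options=dict(initial_simplex=np.array(p0)+np.array([[0,0,0],[d,0,0],[0,d,0],[0,0,8*d]]),maxiter=120)) for d in(.006,-.006)),key=lambda r:r.fun)
    return r.x.round(4),round(r.fun,3)
if __name__=='__main__':
    k=pickle.load(open('w1.pkl','rb'))
    print(wfit('pics/w1.png',k,[.463,-.07,-.03],(95,90,15),(125,255,255),False))
    print(wfit('pics/w1.png',k,[.471,.2395,.21],(20,150,60),(33,255,255),True))
E
python3 wfit.py
```

```text
(array([ 0.4615, -0.0725, -0.0432]), np.float64(0.039))
(array([0.4703, 0.239 , 0.2071]), np.float64(0.093))
```

```bash
cat >> h.py <<'E'
def slot(rack,i):
    x,y,t=dict(old=(.4705,.2393,.209),new=(.462,-.0715,-.038))[rack]; d=.075-.05*i
    return x-np.sin(t)*d,y+np.cos(t)*d,t-np.pi
def plan(rack,i,*zs):
    x,y,t=slot(rack,i); s=arm.get_state()
    for z in zs: print(rack,i,z,*go(x,y,z,t,s))
E
python3 -c "
from h import *
plan('old',3,.22,.1,.023)"
```

```text
old 3 0.22 [-2.21, 23.95, 0.66] [0.0, 0.0, -13.6]
old 3 0.1 [-2.21, 23.94, 12.66] [0.0, 0.0, -13.6]
old 3 0.023 [-2.21, 23.94, 20.36] [0.0, 0.0, -13.6]
```

```bash
python3 -m crank '[{"dx":-0.6,"dy":6,"dz":0,"wx":0,"wy":0,"wz":-4},{"dx":-1.2,"dy":12,"dz":1,"wx":0,"wy":0,"wz":-8},{"dx":-1.8,"dy":18,"dz":3,"wx":0,"wy":0,"wz":-12},{"dx":-2.2,"dy":23.9,"dz":5,"wx":0,"wy":0,"wz":-13.6},{"dx":-2.2,"dy":23.9,"dz":10,"wx":0,"wy":0,"wz":-13.6},{"dx":-2.2,"dy":23.9,"dz":12.7,"wx":0,"wy":0,"wz":-13.6},{"dx":-2.2,"dy":23.9,"dz":12.7,"wx":0,"wy":0,"wz":-13.6},{"dx":-2.2,"dy":23.9,"dz":12.7,"wx":0,"wy":0,"wz":-13.6},{"dx":-2.2,"dy":23.9,"dz":12.7,"wx":0,"wy":0,"wz":-13.6},{"dx":-2.2,"dy":23.9,"dz":12.7,"wx":0,"wy":0,"wz":-13.6}]' 3 8
python3 - <<'E'
from h import *
import pickle
k=arm.calibration('wrist'); im=arm.grab_frame('wrist'); cv2.imwrite('pics/w2.png',im[:,:,::-1]); pickle.dump(k,open('w2.pkl','wb'))
for n in('old_rack','knife','red_marker','blue_marker','hex_bit'): print(n,[(d['centre'],d['confidence']) for d in arm.mark_of('wrist',n)[:1]])
plan('old',3,.1,.023)
E
```

```text
t: 5.0
eef_pos: [0.4865, 0.1657, 0.1007]
ee_rot: [3.141, 0.002, -2.932]
force: [0.7, 0.1, 0.1]
width: 0.0302
gripper_force: 0.0
old_rack [([0.4719, 0.24, 0.0009], 0.68)]
knife [([0.4863, 0.1656, 0.0363], 0.76)]
red_marker [([0.4764, 0.2106, 0.0349], 0.81)]
blue_marker [([0.4644, 0.2634, 0.0392], 0.77)]
hex_bit [([0.4529, 0.3154, 0.0337], 0.88)]
old 3 0.1 [-0.01, 0.05, -0.03] [0.0, 0.0, 0.0]
old 3 0.023 [-0.01, 0.05, 7.67] [0.0, 0.0, 0.0]
```

View pics/w2.png

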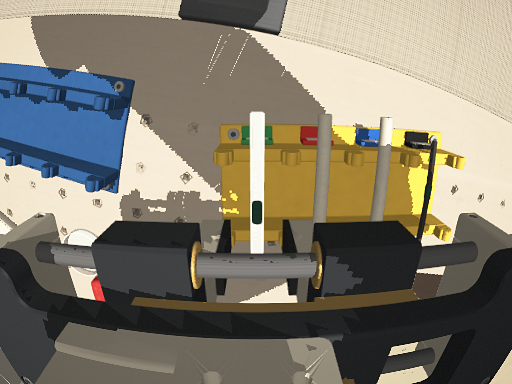

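The knife (~257,180) lies centred between the fingers, all in agreement with the fit.

```bash
python3 -m crank '[{"dx":0,"dy":0,"dz":3,"wx":0,"wy":0,"wz":0},{"dx":0,"dy":0,"dz":6,"wx":0,"wy":0,"wz":0},{"dx":0,"dy":0,"dz":7.7,"wx":0,"wy":0,"wz":0},{"dx":0,"dy":0,"dz":7.7,"wx":0,"wy":0,"wz":0},{"dx":0,"dy":0,"dz":7.7,"wx":0,"wy":0,"wz":0},{"dx":0,"dy":0,"dz":7.7,"wx":0,"wy":0,"wz":0},{"dx":0,"dy":0,"dz":7.7,"wx":0,"wy":0,"wz":0},{"dx":0,"dy":0,"dz":7.7,"wx":0,"wy":0,"wz":0},{"dx":0,"dy":0,"dz":7.7,"wx":0,"wy":0,"wz":0},{"dx":0,"dy":0,"dz":7.7,"wx":0,"wy":0,"wz":0}]' 3 15 && python3 -m crank '[{"dx":0,"dy":0,"dz":0,"wx":0,"wy":0,"wz":0},{"dx":0,"dy":0,"dz":0,"wx":0,"wy":0,"wz":0},{"dx":0,"dy":0,"dz":0,"wx":0,"wy":0,"wz":0},{"dx":0,"dy":0,"dz":0,"wx":0,"wy":0,"wz":0},{"dx":0,"dy":0,"dz":0,"wx":0,"wy":0,"wz":0},{"dx":0,"dy":0,"dz":-2,"wx":0,"wy":0,"wz":0},{"dx":0,"dy":0,"dz":-5,"wx":0,"wy":0,"wz":0},{"dx":0,"dy":0,"dz":-8,"wx":0,"wy":0,"wz":0},{"dx":0,"dy":0,"dz":-8,"wx":0,"wy":0,"wz":0},{"dx":0,"dy":0,"dz":-8,"wx":0,"wy":0,"wz":0}]' 0 15
python3 -c "
from h import *
plan('new',0,.103,.05,.026)"
```

```text
t: 6.55
eef_pos: [0.486, 0.1654, 0.0226]
ee_rot: [3.142, 0.0, -2.932]
force: [0.7, -0.4, 0.9]
width: 0.03
gripper_force: 0.0
t: 7.8
eef_pos: [0.4856, 0.1652, 0.1022]
ee_rot: [3.141, -0.0, -2.932]
force: [-0.2, -0.4, -1.2]
width: 0.012
gripper_force: 15.0
new 0 0.103 [5.39, -15.4, -0.08] [0.0, -0.0, 14.2]
new 0 0.05 [5.39, -15.4, 5.22] [0.0, -0.0, 14.2]
new 0 0.026 [5.38, -15.4, 7.62] [0.0, -0.0, 14.2]
```

```bash
python3 -m crank '[{"dx":2,"dy":-5.5,"dz":0,"wx":0,"wy":0,"wz":6},{"dx":4,"dy":-11,"dz":0,"wx":0,"wy":0,"wz":12},{"dx":5.4,"dy":-15.4,"dz":0,"wx":0,"wy":0,"wz":14.2},{"dx":5.4,"dy":-15.4,"dz":2,"wx":0,"wy":0,"wz":14.2},{"dx":5.4,"dy":-15.4,"dz":4,"wx":0,"wy":0,"wz":14.2},{"dx":5.4,"dy":-15.4,"dz":4,"wx":0,"wy":0,"wz":14.2},{"dx":5.4,"dy":-15.4,"dz":4,"wx":0,"wy":0,"wz":14.2},{"dx":5.4,"dy":-15.4,"dz":4,"wx":0,"wy":0,"wz":14.2},{"dx":5.4,"dy":-15.4,"dz":4,"wx":0,"wy":0,"wz":14.2},{"dx":5.4,"dy":-15.4,"dz":4,"wx":0,"wy":0,"wz":14.2}]'
cat > look.py <<'E'
import sys
from wfit import *
k=arm.calibration('wrist'); im=arm.grab_frame('wrist'); cv2.imwrite('pics/%s.png'%sys.argv[1],im[:,:,::-1])
print(wfit('pics/%s.png'%sys.argv[1],k,[.462,-.0715,-.038],(95,90,15),(125,255,255),False))
E
python3 look.py w3; python3 -c "
from h import *
plan('new',0,.03,.0236)"
```

```text
t: 9.05
eef_pos: [0.4654, 0.0037, 0.0629]
ee_rot: [3.141, 0.001, 3.103]
force: [0.3, -0.2, 0.1]
width: 0.0118
gripper_force: 15.0
(array([ 0.4601, -0.073 , -0.0314]), np.float64(0.545))
new 0 0.03 [0.05, -0.03, 3.28] [0.0, 0.0, -0.0]
new 0 0.0236 [0.05, -0.03, 3.92] [0.0, 0.0, -0.0]
```

View pics/w3.png

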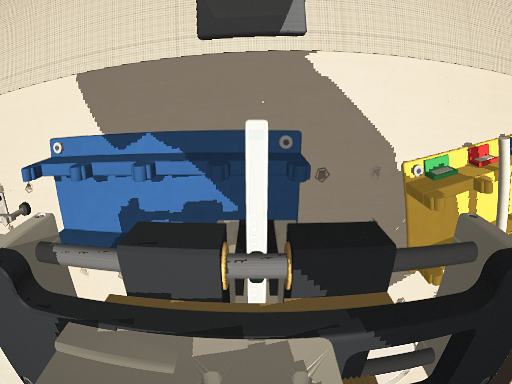

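The knife (~257) is midway between fins at ~220 and ~292, so I'll lower and release.

```bash
python3 -m crank '[{"dx":0,"dy":0,"dz":1,"wx":0,"wy":0,"wz":0},{"dx":0,"dy":0,"dz":2,"wx":0,"wy":0,"wz":0},{"dx":0,"dy":0,"dz":3,"wx":0,"wy":0,"wz":0},{"dx":0,"dy":0,"dz":3.5,"wx":0,"wy":0,"wz":0},{"dx":0,"dy":0,"dz":3.9,"wx":0,"wy":0,"wz":0},{"dx":0,"dy":0,"dz":3.9,"wx":0,"wy":0,"wz":0},{"dx":0,"dy":0,"dz":3.9,"wx":0,"wy":0,"wz":0},{"dx":0,"dy":0,"dz":3.9,"wx":0,"wy":0,"wz":0},{"dx":0,"dy":0,"dz":3.9,"wx":0,"wy":0,"wz":0},{"dx":0,"dy":0,"dz":3.9,"wx":0,"wy":0,"wz":0}]' && python3 -m crank '[{"dx":0,"dy":0,"dz":0,"wx":0,"wy":0,"wz":0},{"dx":0,"dy":0,"dz":0,"wx":0,"wy":0,"wz":0},{"dx":0,"dy":0,"dz":0,"wx":0,"wy":0,"wz":0},{"dx":0,"dy":0,"dz":0,"wx":0,"wy":0,"wz":0},{"dx":0,"dy":0,"dz":-1,"wx":0,"wy":0,"wz":0},{"dx":0,"dy":0,"dz":-3,"wx":0,"wy":0,"wz":0},{"dx":0,"dy":0,"dz":-6,"wx":0,"wy":0,"wz":0},{"dx":0,"dy":0,"dz":-9,"wx":0,"wy":0,"wz":0},{"dx":0,"dy":0,"dz":-9,"wx":0,"wy":0,"wz":0},{"dx":0,"dy":0,"dz":-9,"wx":0,"wy":0,"wz":0}]' 2.4
python3 -c "
from h import *
plan('old',2,.1,.023)"
```

```text
t: 10.35
eef_pos: [0.4652, 0.0036, 0.0237]
ee_rot: [3.141, 0.0, 3.103]
force: [0.5, 0.1, -0.2]
width: 0.0124
gripper_force: 15.0
t: 11.6
eef_pos: [0.465, 0.0036, 0.1138]
ee_rot: [3.141, 0.0, 3.103]
force: [0.1, -0.1, 0.1]
width: 0.024
gripper_force: 0.0
old 2 0.1 [-0.25, 21.15, 1.39] [0.0, 0.0, -14.2]
old 2 0.023 [-0.25, 21.15, 9.09] [0.0, 0.0, -14.2]
```

```bash
python3 -m crank '[{"dx":-0.1,"dy":5.5,"dz":0,"wx":0,"wy":0,"wz":-4},{"dx":-0.1,"dy":11,"dz":0,"wx":0,"wy":0,"wz":-8},{"dx":-0.2,"dy":16.5,"dz":0,"wx":0,"wy":0,"wz":-12},{"dx":-0.25,"dy":21.1,"dz":0,"wx":0,"wy":0,"wz":-14.2},{"dx":-0.25,"dy":21.1,"dz":1.4,"wx":0,"wy":0,"wz":-14.2},{"dx":-0.25,"dy":21.1,"dz":3,"wx":0,"wy":0,"wz":-14.2},{"dx":-0.25,"dy":21.1,"dz":6,"wx":0,"wy":0,"wz":-14.2},{"dx":-0.25,"dy":21.1,"dz":9.1,"wx":0,"wy":0,"wz":-14.2},{"dx":-0.25,"dy":21.1,"dz":9.1,"wx":0,"wy":0,"wz":-14.2},{"dx":-0.25,"dy":21.1,"dz":9.1,"wx":0,"wy":0,"wz":-14.2}]' 2.9 && python3 -m crank '[{"dx":0,"dy":0,"dz":0,"wx":0,"wy":0,"wz":0},{"dx":0,"dy":0,"dz":0,"wx":0,"wy":0,"wz":0},{"dx":0,"dy":0,"dz":0,"wx":0,"wy":0,"wz":0},{"dx":0,"dy":0,"dz":0,"wx":0,"wy":0,"wz":0},{"dx":0,"dy":0,"dz":0,"wx":0,"wy":0,"wz":0},{"dx":0,"dy":0,"dz":-2,"wx":0,"wy":0,"wz":0},{"dx":0,"dy":0,"dz":-5,"wx":0,"wy":0,"wz":0},{"dx":0,"dy":0,"dz":-9,"wx":0,"wy":0,"wz":0},{"dx":0,"dy":0,"dz":-9,"wx":0,"wy":0,"wz":0},{"dx":0,"dy":0,"dz":-9,"wx":0,"wy":0,"wz":0}]' 0 15
python3 -c "
from h import *
plan('new',1,.113,.0236)"
```

```text
t: 12.85
eef_pos: [0.4759, 0.214, 0.0229]
ee_rot: [-3.141, -0.0, -2.932]
force: [0.2, -0.2, 0.3]
width: 0.0292
gripper_force: 0.0
t: 14.1
eef_pos: [0.4754, 0.2142, 0.1124]
ee_rot: [3.141, -0.0, -2.932]
force: [-0.8, -0.6, -1.3]
width: 0.0125
gripper_force: 15.0
new 1 0.113 [6.64, -25.24, -0.07] [0.0, -0.0, 14.2]
new 1 0.0236 [6.64, -25.25, 8.87] [0.0, -0.0, 14.2]
```

```bash
python3 -m crank '[{"dx":1.5,"dy":-5.7,"dz":0,"wx":0,"wy":0,"wz":4},{"dx":3,"dy":-11.4,"dz":0,"wx":0,"wy":0,"wz":8},{"dx":4.5,"dy":-17.1,"dz":0,"wx":0,"wy":0,"wz":12},{"dx":6,"dy":-22.8,"dz":0,"wx":0,"wy":0,"wz":14.2},{"dx":6.6,"dy":-25.2,"dz":0,"wx":0,"wy":0,"wz":14.2},{"dx":6.6,"dy":-25.2,"dz":2,"wx":0,"wy":0,"wz":14.2},{"dx":6.6,"dy":-25.2,"dz":4,"wx":0,"wy":0,"wz":14.2},{"dx":6.6,"dy":-25.2,"dz":5,"wx":0,"wy":0,"wz":14.2},{"dx":6.6,"dy":-25.2,"dz":5,"wx":0,"wy":0,"wz":14.2},{"dx":6.6,"dy":-25.2,"dz":5,"wx":0,"wy":0,"wz":14.2}]'
python3 - <<'E'
from h import *
im=arm.grab_frame('wrist'); cv2.imwrite('pics/w4.png',im[:,:,::-1])
plan('new',1,.0236)
E
```

```text
t: 15.35
eef_pos: [0.4639, -0.0457, 0.0629]
ee_rot: [-3.142, 0.0, 3.104]
force: [-0.0, 0.3, 0.2]
width: 0.0126
gripper_force: 15.0
new 1 0.0236 [0.11, -0.09, 3.94] [0.0, 0.0, 0.0]
```

View pics/w4.png

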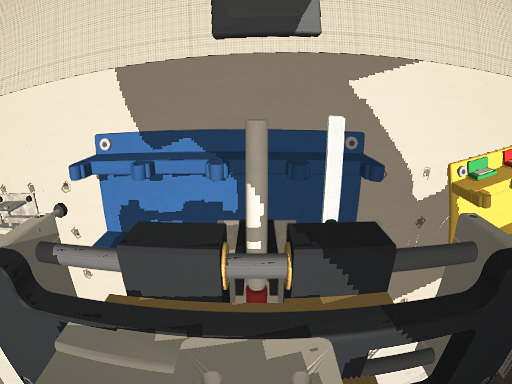

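The knife (~335,170) rests in the end slot, and the red marker (~257) is centred between the fins at ~217 and ~297. I'll lower and release it.

```bash
python3 -m crank '[{"dx":0.1,"dy":-0.1,"dz":1,"wx":0,"wy":0,"wz":0},{"dx":0.1,"dy":-0.1,"dz":2,"wx":0,"wy":0,"wz":0},{"dx":0.1,"dy":-0.1,"dz":3,"wx":0,"wy":0,"wz":0},{"dx":0.1,"dy":-0.1,"dz":3.5,"wx":0,"wy":0,"wz":0},{"dx":0.1,"dy":-0.1,"dz":3.9,"wx":0,"wy":0,"wz":0},{"dx":0.1,"dy":-0.1,"dz":3.9,"wx":0,"wy":0,"wz":0},{"dx":0.1,"dy":-0.1,"dz":3.9,"wx":0,"wy":0,"wz":0},{"dx":0.1,"dy":-0.1,"dz":3.9,"wx":0,"wy":0,"wz":0},{"dx":0.1,"dy":-0.1,"dz":3.9,"wx":0,"wy":0,"wz":0},{"dx":0.1,"dy":-0.1,"dz":3.9,"wx":0,"wy":0,"wz":0}]' && python3 -m crank '[{"dx":0,"dy":0,"dz":0,"wx":0,"wy":0,"wz":0},{"dx":0,"dy":0,"dz":0,"wx":0,"wy":0,"wz":0},{"dx":0,"dy":0,"dz":0,"wx":0,"wy":0,"wz":0},{"dx":0,"dy":0,"dz":0,"wx":0,"wy":0,"wz":0},{"dx":0,"dy":0,"dz":-1,"wx":0,"wy":0,"wz":0},{"dx":0,"dy":0,"dz":-3,"wx":0,"wy":0,"wz":0},{"dx":0,"dy":0,"dz":-6,"wx":0,"wy":0,"wz":0},{"dx":0,"dy":0,"dz":-9,"wx":0,"wy":0,"wz":0},{"dx":0,"dy":0,"dz":-9,"wx":0,"wy":0,"wz":0},{"dx":0,"dy":0,"dz":-9,"wx":0,"wy":0,"wz":0}]' 2.2
python3 -c "
from h import *
plan('old',1,.1,.023)"
```

```text
t: 16.65
eef_pos: [0.4626, -0.0468, 0.0236]
ee_rot: [3.142, 0.0, 3.103]
force: [-0.1, -0.3, 0.5]
width: 0.0121
gripper_force: 15.0
t: 17.9
eef_pos: [0.4624, -0.0468, 0.1138]
ee_rot: [3.141, 0.0, 3.103]
force: [-0.7, 0.4, -1.1]
width: 0.0221
gripper_force: 0.0
old 1 0.1 [0.9, 31.05, 1.39] [0.0, 0.0, -14.2]
old 1 0.023 [0.91, 31.04, 9.09] [0.0, 0.0, -14.2]
```

```bash
python3 -m crank '[{"dx":0.2,"dy":5.5,"dz":0,"wx":0,"wy":0,"wz":-4},{"dx":0.3,"dy":11,"dz":0,"wx":0,"wy":0,"wz":-8},{"dx":0.5,"dy":17,"dz":0,"wx":0,"wy":0,"wz":-12},{"dx":0.7,"dy":23,"dz":0,"wx":0,"wy":0,"wz":-14.2},{"dx":0.9,"dy":28,"dz":0,"wx":0,"wy":0,"wz":-14.2},{"dx":0.9,"dy":31,"dz":0,"wx":0,"wy":0,"wz":-14.2},{"dx":0.9,"dy":31,"dz":1.4,"wx":0,"wy":0,"wz":-14.2},{"dx":0.9,"dy":31,"dz":4.5,"wx":0,"wy":0,"wz":-14.2},{"dx":0.9,"dy":31,"dz":7.5,"wx":0,"wy":0,"wz":-14.2},{"dx":0.9,"dy":31,"dz":9.1,"wx":0,"wy":0,"wz":-14.2}]' 2.9 && python3 -m crank '[{"dx":0,"dy":0,"dz":0,"wx":0,"wy":0,"wz":0},{"dx":0,"dy":0,"dz":0,"wx":0,"wy":0,"wz":0},{"dx":0,"dy":0,"dz":0,"wx":0,"wy":0,"wz":0},{"dx":0,"dy":0,"dz":0,"wx":0,"wy":0,"wz":0},{"dx":0,"dy":0,"dz":0,"wx":0,"wy":0,"wz":0},{"dx":0,"dy":0,"dz":-2,"wx":0,"wy":0,"wz":0},{"dx":0,"dy":0,"dz":-5,"wx":0,"wy":0,"wz":0},{"dx":0,"dy":0,"dz":-9,"wx":0,"wy":0,"wz":0},{"dx":0,"dy":0,"dz":-9,"wx":0,"wy":0,"wz":0},{"dx":0,"dy":0,"dz":-9,"wx":0,"wy":0,"wz":0}]' 0 15
python3 -c "
from h import *
plan('new',2,.113,.0236)"
```

```text
t: 19.15
eef_pos: [0.4641, 0.261, 0.0198]
ee_rot: [-3.139, -0.004, -2.933]
force: [-0.7, 0.5, -0.2]
width: 0.0289
gripper_force: 0.0
t: 20.4
eef_pos: [0.4652, 0.2631, 0.1125]
ee_rot: [3.141, -0.0, -2.932]
force: [0.4, -0.0, -0.5]
width: 0.0119
gripper_force: 15.0
new 2 0.113 [7.87, -35.09, -0.07] [0.0, -0.0, 14.2]
new 2 0.0236 [7.87, -35.1, 8.87] [0.0, -0.0, 14.2]
```

```bash
python3 -m crank '[{"dx":1.3,"dy":-5.8,"dz":0,"wx":0,"wy":0,"wz":4},{"dx":2.6,"dy":-11.6,"dz":0,"wx":0,"wy":0,"wz":8},{"dx":3.9,"dy":-17.4,"dz":0,"wx":0,"wy":0,"wz":12},{"dx":5.2,"dy":-23.2,"dz":0,"wx":0,"wy":0,"wz":14.2},{"dx":6.5,"dy":-29,"dz":0,"wx":0,"wy":0,"wz":14.2},{"dx":7.9,"dy":-35.1,"dz":0,"wx":0,"wy":0,"wz":14.2},{"dx":7.9,"dy":-35.1,"dz":2,"wx":0,"wy":0,"wz":14.2},{"dx":7.9,"dy":-35.1,"dz":5,"wx":0,"wy":0,"wz":14.2},{"dx":7.9,"dy":-35.1,"dz":5,"wx":0,"wy":0,"wz":14.2},{"dx":7.9,"dy":-35.1,"dz":5,"wx":0,"wy":0,"wz":14.2}]'
python3 - <<'E'
from h import *
im=arm.grab_frame('wrist'); cv2.imwrite('pics/w5.png',im[:,:,::-1])
plan('new',2,.0236)
E
```

```text
t: 21.65
eef_pos: [0.4613, -0.0964, 0.0627]
ee_rot: [-3.141, -0.001, 3.104]
force: [0.4, -0.1, -0.2]
width: 0.0122
gripper_force: 15.0
new 2 0.0236 [0.06, -0.03, 3.96] [-0.0, 0.0, 0.0]
```

View pics/w5.png

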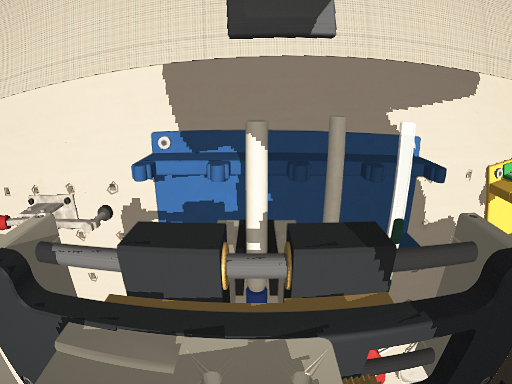

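The red marker (~336) and knife (~403) lie in their slots. The blue marker (~257) is between the fins at ~218 and ~298, so I'll place it.

```bash
python3 -m crank '[{"dx":0,"dy":0,"dz":1,"wx":0,"wy":0,"wz":0},{"dx":0,"dy":0,"dz":2,"wx":0,"wy":0,"wz":0},{"dx":0,"dy":0,"dz":3,"wx":0,"wy":0,"wz":0},{"dx":0,"dy":0,"dz":3.5,"wx":0,"wy":0,"wz":0},{"dx":0,"dy":0,"dz":3.9,"wx":0,"wy":0,"wz":0},{"dx":0,"dy":0,"dz":3.9,"wx":0,"wy":0,"wz":0},{"dx":0,"dy":0,"dz":3.9,"wx":0,"wy":0,"wz":0},{"dx":0,"dy":0,"dz":3.9,"wx":0,"wy":0,"wz":0},{"dx":0,"dy":0,"dz":3.9,"wx":0,"wy":0,"wz":0},{"dx":0,"dy":0,"dz":3.9,"wx":0,"wy":0,"wz":0}]' && python3 -m crank '[{"dx":0,"dy":0,"dz":0,"wx":0,"wy":0,"wz":0},{"dx":0,"dy":0,"dz":0,"wx":0,"wy":0,"wz":0},{"dx":0,"dy":0,"dz":0,"wx":0,"wy":0,"wz":0},{"dx":0,"dy":0,"dz":0,"wx":0,"wy":0,"wz":0},{"dx":0,"dy":0,"dz":-1,"wx":0,"wy":0,"wz":0},{"dx":0,"dy":0,"dz":-3,"wx":0,"wy":0,"wz":0},{"dx":0,"dy":0,"dz":-6,"wx":0,"wy":0,"wz":0},{"dx":0,"dy":0,"dz":-9,"wx":0,"wy":0,"wz":0},{"dx":0,"dy":0,"dz":-9,"wx":0,"wy":0,"wz":0},{"dx":0,"dy":0,"dz":-9,"wx":0,"wy":0,"wz":0}]' 2.2
python3 -c "
from h import *
plan('old',0,.1,.0205)"
```

```text
t: 22.95
eef_pos: [0.4612, -0.0965, 0.0237]
ee_rot: [3.142, 0.0, 3.103]
force: [-0.2, -0.5, -0.6]
width: 0.0121
gripper_force: 15.0
t: 24.2
eef_pos: [0.461, -0.0965, 0.1138]
ee_rot: [3.141, 0.0, 3.103]
force: [0.0, -0.6, 0.3]
width: 0.0219
gripper_force: 0.0
old 0 0.1 [2.18, 40.86, 1.39] [0.0, 0.0, -14.2]
old 0 0.0205 [2.19, 40.86, 9.34] [0.0, 0.0, -14.2]
```

```bash
python3 -m crank '[{"dx":0.3,"dy":5.8,"dz":0,"wx":0,"wy":0,"wz":-4},{"dx":0.6,"dy":11.6,"dz":0,"wx":0,"wy":0,"wz":-8},{"dx":0.9,"dy":17.4,"dz":0,"wx":0,"wy":0,"wz":-12},{"dx":1.2,"dy":23.2,"dz":0,"wx":0,"wy":0,"wz":-14.2},{"dx":1.5,"dy":29,"dz":0,"wx":0,"wy":0,"wz":-14.2},{"dx":1.8,"dy":35,"dz":0,"wx":0,"wy":0,"wz":-14.2},{"dx":2.2,"dy":40.8,"dz":0,"wx":0,"wy":0,"wz":-14.2},{"dx":2.2,"dy":40.8,"dz":1.4,"wx":0,"wy":0,"wz":-14.2},{"dx":2.2,"dy":40.8,"dz":1.4,"wx":0,"wy":0,"wz":-14.2},{"dx":2.2,"dy":40.8,"dz":1.4,"wx":0,"wy":0,"wz":-14.2}]' 2.9
python3 - <<'E'
from h import *
im=arm.grab_frame('wrist'); cv2.imwrite('pics/w6.png',im[:,:,::-1])
print(arm.mark_of('wrist','hex_bit')[:1])
plan('old',0,.0205)
E
```

```text
t: 25.45
eef_pos: [0.4547, 0.3108, 0.0992]
ee_rot: [-3.141, -0.001, -2.933]
force: [-0.4, -0.1, 0.3]
width: 0.029
gripper_force: 0.0
[{'centre': [0.454, 0.3112, 0.0322], 'confidence': 0.63}]
old 0 0.0205 [-0.01, 0.15, 7.94] [0.0, 0.0, -0.0]
```

View pics/w6.png

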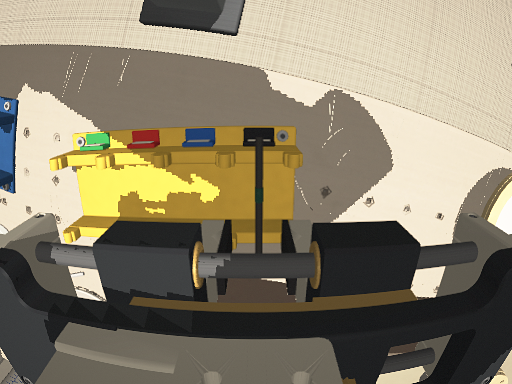

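The hex bit (~259,190) is centred between the fingers and the way down is clear.

```bash
python3 -m crank '[{"dx":0,"dy":0,"dz":2,"wx":0,"wy":0,"wz":0},{"dx":0,"dy":0,"dz":4,"wx":0,"wy":0,"wz":0},{"dx":0,"dy":0,"dz":6,"wx":0,"wy":0,"wz":0},{"dx":0,"dy":0,"dz":7.9,"wx":0,"wy":0,"wz":0},{"dx":0,"dy":0,"dz":7.9,"wx":0,"wy":0,"wz":0},{"dx":0,"dy":0,"dz":7.9,"wx":0,"wy":0,"wz":0},{"dx":0,"dy":0,"dz":7.9,"wx":0,"wy":0,"wz":0},{"dx":0,"dy":0,"dz":7.9,"wx":0,"wy":0,"wz":0},{"dx":0,"dy":0,"dz":7.9,"wx":0,"wy":0,"wz":0},{"dx":0,"dy":0,"dz":7.9,"wx":0,"wy":0,"wz":0}]' && python3 -m crank '[{"dx":0,"dy":0,"dz":0,"wx":0,"wy":0,"wz":0},{"dx":0,"dy":0,"dz":0,"wx":0,"wy":0,"wz":0},{"dx":0,"dy":0,"dz":0,"wx":0,"wy":0,"wz":0},{"dx":0,"dy":0,"dz":0,"wx":0,"wy":0,"wz":0},{"dx":0,"dy":0,"dz":0,"wx":0,"wy":0,"wz":0},{"dx":0,"dy":0,"dz":-2,"wx":0,"wy":0,"wz":0},{"dx":0,"dy":0,"dz":-5,"wx":0,"wy":0,"wz":0},{"dx":0,"dy":0,"dz":-9,"wx":0,"wy":0,"wz":0},{"dx":0,"dy":0,"dz":-9,"wx":0,"wy":0,"wz":0},{"dx":0,"dy":0,"dz":-9,"wx":0,"wy":0,"wz":0}]' 0 15
python3 -c "
from h import *
plan('new',3,.113,.0215)"
```

```text
t: 26.8
eef_pos: [0.4548, 0.3121, 0.0207]
ee_rot: [3.141, 0.0, -2.932]
force: [-0.3, -1.0, -0.8]
width: 0.0287
gripper_force: 0.0
t: 28.05
eef_pos: [0.4545, 0.3118, 0.1103]
ee_rot: [3.141, -0.0, -2.932]
force: [-0.4, -0.4, -0.7]
width: 0.0054
gripper_force: 15.0
new 3 0.113 [9.06, -44.92, -0.28] [0.0, -0.0, 14.2]
new 3 0.0215 [9.06, -44.92, 8.87] [0.0, -0.0, 14.2]
```

```bash
python3 -m crank '[{"dx":1.1,"dy":-5.7,"dz":0,"wx":0,"wy":0,"wz":4},{"dx":2.2,"dy":-11.4,"dz":0,"wx":0,"wy":0,"wz":8},{"dx":3.4,"dy":-17.1,"dz":0,"wx":0,"wy":0,"wz":12},{"dx":4.6,"dy":-22.8,"dz":0,"wx":0,"wy":0,"wz":14.2},{"dx":5.8,"dy":-28.5,"dz":0,"wx":0,"wy":0,"wz":14.2},{"dx":7,"dy":-34.2,"dz":0,"wx":0,"wy":0,"wz":14.2},{"dx":8.2,"dy":-40,"dz":0,"wx":0,"wy":0,"wz":14.2},{"dx":9.1,"dy":-44.9,"dz":0,"wx":0,"wy":0,"wz":14.2},{"dx":9.1,"dy":-44.9,"dz":2,"wx":0,"wy":0,"wz":14.2},{"dx":9.1,"dy":-44.9,"dz":4,"wx":0,"wy":0,"wz":14.2}]'
python3 - <<'E'
from h import *
im=arm.grab_frame('wrist'); cv2.imwrite('pics/w7.png',im[:,:,::-1])
plan('new',3,.0215)
E
```

```text
t: 29.3
eef_pos: [0.4581, -0.1471, 0.0689]
ee_rot: [-3.142, -0.002, 3.101]
force: [-0.2, 0.8, -0.1]
width: 0.0058
gripper_force: 15.0
new 3 0.0215 [-0.29, 0.03, 4.5] [0.0, -0.3, -0.2]
```

View pics/w7.png

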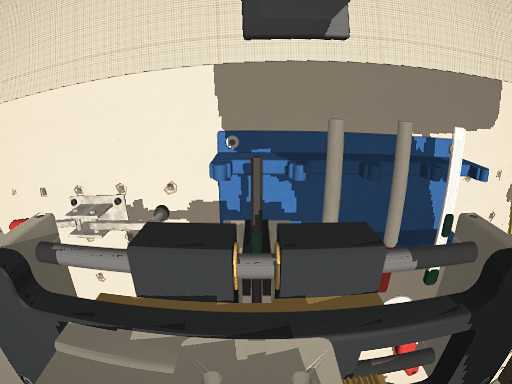

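The hex bit (~257) hangs between the fins at ~220 and ~297, with the others in place at ~335, ~400 and ~455.

```bash
python3 -m crank '[{"dx":0,"dy":0,"dz":1,"wx":0,"wy":0,"wz":0},{"dx":0,"dy":0,"dz":2,"wx":0,"wy":0,"wz":0},{"dx":0,"dy":0,"dz":3,"wx":0,"wy":0,"wz":0},{"dx":0,"dy":0,"dz":4,"wx":0,"wy":0,"wz":0},{"dx":0,"dy":0,"dz":4.6,"wx":0,"wy":0,"wz":0},{"dx":0,"dy":0,"dz":4.6,"wx":0,"wy":0,"wz":0},{"dx":0,"dy":0,"dz":4.6,"wx":0,"wy":0,"wz":0},{"dx":0,"dy":0,"dz":4.6,"wx":0,"wy":0,"wz":0},{"dx":0,"dy":0,"dz":4.6,"wx":0,"wy":0,"wz":0},{"dx":0,"dy":0,"dz":4.6,"wx":0,"wy":0,"wz":0}]'
python3 -c "
from h import *
plan('new',3,.0215)"
```

```text
t: 30.6
eef_pos: [0.4593, -0.146, 0.0247]
ee_rot: [3.142, 0.0, 3.103]
force: [0.8, 0.1, -0.3]
width: 0.0058
gripper_force: 15.0
new 3 0.0215 [0.02, -0.04, 0.32] [0.0, 0.0, -0.0]
```

```bash
python3 -m crank '[{"dx":0,"dy":0,"dz":0.1,"wx":0,"wy":0,"wz":0},{"dx":0,"dy":0,"dz":0.2,"wx":0,"wy":0,"wz":0},{"dx":0,"dy":0,"dz":0.35,"wx":0,"wy":0,"wz":0},{"dx":0,"dy":0,"dz":0.35,"wx":0,"wy":0,"wz":0},{"dx":0,"dy":0,"dz":0.35,"wx":0,"wy":0,"wz":0},{"dx":0,"dy":0,"dz":0.35,"wx":0,"wy":0,"wz":0},{"dx":0,"dy":0,"dz":0.35,"wx":0,"wy":0,"wz":0},{"dx":0,"dy":0,"dz":0.35,"wx":0,"wy":0,"wz":0},{"dx":0,"dy":0,"dz":0.35,"wx":0,"wy":0,"wz":0},{"dx":0,"dy":0,"dz":0.35,"wx":0,"wy":0,"wz":0}]' && python3 -m crank '[{"dx":0,"dy":0,"dz":0,"wx":0,"wy":0,"wz":0},{"dx":0,"dy":0,"dz":0,"wx":0,"wy":0,"wz":0},{"dx":0,"dy":0,"dz":0,"wx":0,"wy":0,"wz":0},{"dx":0,"dy":0,"dz":0,"wx":0,"wy":0,"wz":0},{"dx":0,"dy":0,"dz":-1,"wx":0,"wy":0,"wz":0},{"dx":0,"dy":0,"dz":-3,"wx":0,"wy":0,"wz":0},{"dx":0,"dy":0,"dz":-6,"wx":0,"wy":0,"wz":0},{"dx":0,"dy":0,"dz":-10,"wx":0,"wy":0,"wz":0},{"dx":0,"dy":0,"dz":-15,"wx":0,"wy":0,"wz":0},{"dx":0,"dy":0,"dz":-18,"wx":0,"wy":0,"wz":0}]' 2.2 && python3 -m crank '[{"dx":0,"dy":-5,"dz":0,"wx":0,"wy":0,"wz":0},{"dx":0,"dy":-10,"dz":0,"wx":0,"wy":0,"wz":0},{"dx":0,"dy":-15,"dz":0,"wx":0,"wy":0,"wz":0},{"dx":0,"dy":-20,"dz":0,"wx":0,"wy":0,"wz":0},{"dx":0,"dy":-25,"dz":0,"wx":0,"wy":0,"wz":0},{"dx":0,"dy":-25,"dz":0,"wx":0,"wy":0,"wz":0},{"dx":0,"dy":-25,"dz":0,"wx":0,"wy":0,"wz":0},{"dx":0,"dy":-25,"dz":0,"wx":0,"wy":0,"wz":0},{"dx":0,"dy":-25,"dz":0,"wx":0,"wy":0,"wz":0},{"dx":0,"dy":-25,"dz":0,"wx":0,"wy":0,"wz":0}]'
python3 - <<'E'
from h import *
ims=[]
for c in('top','scene'):
    im=arm.grab_frame(c)[:,:,::-1]; ims.append(im)
    for n in('knife','red_marker','blue_marker','hex_bit'): print(c,n,[(d['centre'],d['confidence']) for d in arm.mark_of(c,n)[:1]])
a=cv2.resize(ims[0][140:240,255:395],None,fx=2.8,fy=2.8,interpolation=2);b=cv2.resize(ims[1][100:200,225:365],None,fx=2.8,fy=2.8,interpolation=2)
cv2.imwrite('pics/end.png',cv2.hconcat([a,b])); print([slot('new',i)[:2] for i in range(4)])
E
```

```text
t: 31.85
eef_pos: [0.4592, -0.1461, 0.0211]
ee_rot: [-3.142, 0.0, 3.103]
force: [0.0, 0.6, 0.8]
width: 0.0056
gripper_force: 15.0
t: 33.1
eef_pos: [0.4598, -0.1462, 0.2045]
ee_rot: [3.142, 0.004, 3.103]
force: [0.2, 0.4, -0.6]
width: 0.0219
gripper_force: 0.0
t: 34.35
eef_pos: [0.4499, -0.3953, 0.2014]
ee_rot: [-3.141, 0.0, 3.104]
force: [0.2, 0.6, 1.1]
width: 0.0222
gripper_force: 0.0
top knife [([0.4647, -0.0029, 0.0329], 0.58)]
top red_marker [([0.4272, 0.2029, 0.0061], 0.53)]
top blue_marker []
top hex_bit [([0.4564, -0.1455, 0.0346], 0.6)]
scene knife [([0.4637, 0.0019, 0.0345], 0.7)]
scene red_marker [([0.4604, -0.0991, 0.0361], 0.4)]
scene blue_marker [([0.4586, -0.0958, 0.0333], 0.6)]
scene hex_bit [([0.4605, -0.1432, 0.0367], 0.58)]
[(np.float64(0.4648493141495203), np.float64(0.0034458565157363674)), (np.float64(0.46294977138317345), np.float64(-0.046518047828087876)), (np.float64(0.4610502286168266), np.float64(-0.09648195217191213)), (np.float64(0.45915068585047975), np.float64(-0.14644585651573638))]
```

View pics/end.png

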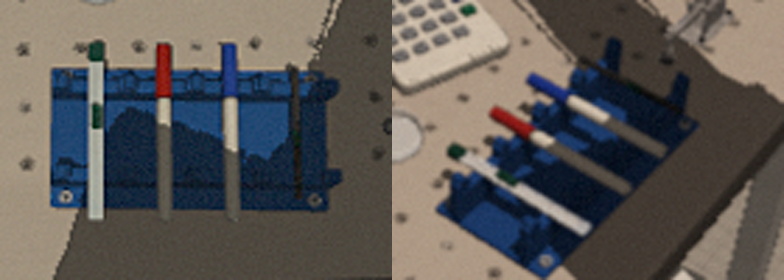

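From left to right the blue rack holds the knife (~97), red marker (~163), blue marker (~230) and hex bit (~297). All four lie flat across both bars, and the gripper is clear.

```bash
python3 -c "
from station import arm
print(arm.job_done())"
```

```text
the job is handed in; nothing more can be done
None
```

The four tools now lie flat and released in the blue rack in reversed order (left to right: knife, red marker, blue marker, hex bit), and the job was handed in at about 35 s of the 99 s allowed, though the hand-in gave no verdict.

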